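# Set the iris of the light stand and swing its filter in

## Task

Get the light stand ready for viewing a thin section: with a fingertip, push the iris lever round its arc until its pointer stands on the fourth long mark, counted from the closed end at the right (the mark with the second-largest dot), and push the filter by its tab round over the light window until it rests against its stop. Only push: do not pinch either tab, do not shove or lift the stand, and leave the things round it where they are.

Things in the scene. Friction and masses are not known exactly. Their poses are not given: they have to be found in the camera images.
- light_stand: Loose light stand, 4 kg, grey housing 232 x 232 x 45 mm, front (rocker, dimmer) at -x, 120 mm before the origin. Origin: on the worktop, under the iris axis. On its top: window and iris in a black collar (to 55 mm high) inside a turning ring (138 mm diameter, to 57 mm high). It slides if pushed with over 20 N; ring and filter arm turn with 2 to 3 N at their tabs.
- iris_axis (a point): Point on the vertical axis about which the ring and its lever turn, 55.5 mm above the worktop, straight above the stand's origin.
- iris_ring (a joint): Turn of ring and lever, rad. 0 = closed, lever at the robot's right end of its arc; grows to the left past the front (clockwise from above) to 2.094, fully open. The lever points 240 deg minus this, anticlockwise from the stand's +x. Stiff: stays where left. Five long white marks at 0.175, 0.611, 1.047, 1.484, 1.920; a dot by each grows to the open end. 1.484 is wanted.
- lever_pointer (a point): Sharp tip of the lever, 94.5 mm from the iris axis, 51 mm above the worktop. It just reaches the inner ends of the long marks.
- target_mark (a point): Middle of the wanted long mark (15 mm long, radial, 3 mm wide, on the stand's top), 103 mm from the iris axis.
- lever_right_face: Rubber face on the closed side of the lever's upright tab: push here to open the iris. Origin: its centre, 83 mm from the iris axis, 71 mm above the worktop. 18 mm wide (radially, its x axis, outward), 30 mm high (56 to 86 mm above the worktop), 4.5 mm thick; +y is its outward normal. The tab is 14 mm thick, its top 89 mm above the worktop.
- lever_left_face: The same on the open side of the lever's tab (outward normal -y): push on it to close the iris.
- filter_arm (a joint): Swing of the filter arm about its upright pillar, rad. 0 = filter over the light window, arm against its stop pin (end of travel); it grows as the filter swings out to the robot's left (clockwise from above), to 1.4. Stays where it is left.
- filter_pillar (a point): Point on the vertical axis of the filter arm, 65 mm above the worktop, at (95, 60) mm from the stand's origin in its frame (far left corner of the stand).
- filter_centre (a point): Centre of the round filter (black frame of 84 mm diameter, 60 to 70 mm above the worktop), 112 mm from the pillar's axis at the end of the arm.
- filter_outer_face: Rubber face on the trailing side of the filter arm's upright tab: push here to swing the filter in. Origin: its centre, 56 mm from the pillar's axis, 85 mm above the worktop. 18 mm wide (its x axis, from pillar to filter), 30 mm high (70 to 100 mm above the worktop), 4.5 mm thick; -y is its outward normal. The tab is 14 mm thick, top at 102 mm.
- filter_near_face: The same on the other side of that tab (outward normal +y): pushing on it swings the filter out.
- sample_tin: Loose aluminium tin with press lid, 70 mm diameter, 30 mm high, to the left of the stand. Not to be disturbed. Origin at its underside.
- dropper_bottle: Loose brown dropper bottle, 34 mm diameter, 102 mm high, to the right of the stand. Not to be disturbed. Origin at its underside.
- weighing_bottle: Loose glass weighing bottle with stopper, 43 mm diameter, 64 mm high, behind the stand. Not to be disturbed. Origin at its underside.

How it is judged:
By the outcome, as a careful person would: the job done as asked, in the order asked, and still so for the second after the job is handed in, with the robot touching nothing.
It also fails if it takes over 54 s, if anything falls off the work surface, if the arm or the gripper's body presses on something with over 40 N, if the wrist force passes 120 N, or if a joint passes its speed limit or range.

## Robot

A 6-joint arm with a two-finger parallel gripper is mounted at the origin on a cart in front of the work surface, level with it; the furniture and walls round the work are solid. World frame = base frame: x ahead of the robot, y to its left, z up, the work surface at z = 0. Lengths are in m, angles in rad, forces in N, time in s.
With the tool pointing down it reaches from about 0.35 to 0.85 m from the base axis. Payload 8.1 kg.
Tool frame: the origin (TCP) lies on the centre line of the jaws, within the pads' length; the fingertips stand 11 mm ahead of it and the grasp point (between the pads) lies 8 mm behind it (robot.tip_reach is the distance from the TCP to the fingertips, in m); y points along the fingers, x is the direction in which the jaws open and shut, and the axes are right-handed (so a half turn about y gives the same grasp; the last joint's range is limited). The gripper opens to 85 mm and grips with 20 to 120 N. Pads are 22 mm wide; open, the fingers measure 114 mm over their backs; the gripper's body (76 mm by 85 mm) begins 54 mm behind the grasp point. The pads swing forward as they close: fully open they stand 13 mm farther back than shut.
Start: joints at [1.202, 0.13, 1.488, -0, 1.523, -0.085], TCP at [0.168, 0.576, 0.242] pointing down, gripper open.
Joint ranges: [-2.96, 2.96], [-0.89, 2.26], [0.02, 2.5], [-1.34, 4.48], [0, 2.73], [-2.66, 2.66]. Speed limits (rad/s): [2.39, 2.39, 2.79, 3.14, 3.14, 3.14].

## Interface

Orientations are given as a unit quaternion [w, x, y, z].
In Python, from plant import robot gives the robot as it stands.
- The arm moves only by the tool drive_tool, never from a script. Its argument "rows" is a list of rows, each a list of 5 numbers: the shift along the tool's x, y, z in mm, then the turn about the tool's y in rad, then the gripper's target within -1 to 1 (shut at 1, half-way at 0, fully open at -1). A call has 1 to 5 rows; each row is the pose to reach, as a shift and turn from the pose commanded when the call began, along the tool's axes at that moment; what a row does not reach only later rows make up. A row lasts 1/10 s, in which the tool goes at most 50 mm and 8.59 degrees, less where a joint would pass 70% of its speed; a pose out of reach is approached as far as the arm can. A call with a gripper value outside its range is refused whole. The fingers move at their own pace and stop on an object; "squeeze" is the grip in N (left out, the last holds). Time passes only in rows, so rows that repeat a pose let the fingers close. It gives the time, the measured TCP pose, the force and the opening at its end, in the units of the state.
- robot.sense(): the state, without advancing time (a new reading comes with each control period).
- robot.grab_frame(name): name is "scene" or "top"; returns a dict with "img" (480x640x3 uint8, red, green, blue), "range_z" (480x640 float32, m along the optical axis (not along the pixel's ray), 0 where there is no reading), "mtx" (3x3 intrinsics, pixels), "rvec" (rotation vector, rad) and "tvec" (3), from world to camera coordinates, as OpenCV has them. Camera axes: x right, y down, z forward; pixel columns grow to the right and rows downward; lengths in m; the calibration is good to about 2 mm. A picture is of the moment at which its call begins.
- robot.hand_in(): hands the job in, once; it reports no verdict.
The state is a dict: "t": time; "qpos": joint angles; "qd": joint speeds; "joint_efforts": joint torques, N m; "tool_pos": TCP position; "eef_rot": TCP orientation; "ft_force": force on the tool from outside, world axes, zero at the start; "wrist_torque": the same for the moment, N m; "finger_gap": finger opening in m.
Only numpy, scipy, OpenCV 4.12 (cv2) and the standard library are available. Lean on these libraries where they do the work, as an engineer would, in place of code of your own. Each camera call takes 0.05 s, during which the arm holds its last target. There are 200 camera calls.

## Working session

There is one attempt and no reset: what is moved stays moved. The work goes in short steps, Python scripts to look and compute and a tool call to move; the robot and the scene stay as the last step left them, time stands still between calls to the robot, and variables do not carry over. Pictures are saved under pics/ and viewed, about 8 in all and at most 12, crops included, and the job is handed in when it is done.

Besides the shell and the picture viewer there is one more tool, called after "Emit:" as name(argument=value, ...) on one line, values as JSON. drive_tool: Moves the arm, as the interface text tells. Its arguments: {"type":"object","properties":{"rows":{"type":"array","items":{"type":"array","items":{"type":"number"}}},"squeeze":{"type":"number"}},"required":["rows"]}

```bash
ls; mkdir -p pics
python3 - <<'E'
from plant import robot
import cv2,numpy as np
print(robot.sense(), robot.tip_reach)
for n in("scene","top"):
    f=robot.grab_frame(n); cv2.imwrite(f"pics/{n}0.png",f["img"][:,:,::-1]); np.savez(f"{n}0.npz",**f)
    R=cv2.Rodrigues(f["rvec"])[0]; print(n,f["mtx"],(-R.T@np.ravel(f["tvec"])),R)
E
```

```text
pics
{'t': 0.0, 'qpos': array([ 1.20159992e+00,  1.31170407e-01,  1.48927994e+00,  1.72083373e-05,
        1.52300643e+00, -8.54017590e-02]), 'qd': array([ 0.00010753,  0.00120721,  0.00025097, -0.00027938,  0.00103948,
       -0.00029781]), 'joint_efforts': array([ 9.15120690e-04, -5.69357371e+01, -5.00573552e+01, -2.15891455e-04,
        1.40571536e-02, -2.63373664e-05]), 'tool_pos': array([0.16778142, 0.57550984, 0.24123853]), 'eef_rot': array([-0.5653416 ,  0.56602934,  0.42370121, -0.42482578]), 'ft_force': array([ 0.20886089, -0.6515424 , -0.5820825 ]), 'wrist_torque': array([ 0.00623109,  0.01960576, -0.05764854]), 'finger_gap': 0.08533790967109307} 0.011
scene [[499.12286961   0.         314.72419354]
 [  0.         499.12286961 241.45036729]
 [  0.           0.           1.        ]] [0.32653656 0.60578347 0.6440295 ] [[-0.90213856 -0.4314417  -0.00201926]
 [-0.28240311  0.59402636 -0.75324708]
 [ 0.3261817  -0.67896299 -0.65773456]]
top [[525.31660487   0.         318.7485825 ]
 [  0.         525.31660487 232.51611984]
 [  0.           0.           1.        ]] [0.41041605 0.01610739 0.94155437] [[ 0.07627445 -0.99708268 -0.00288829]
 [-0.97595751 -0.07406462 -0.20499114]
 [ 0.2041792   0.01845443 -0.97875957]]
```

View pics/top0.png

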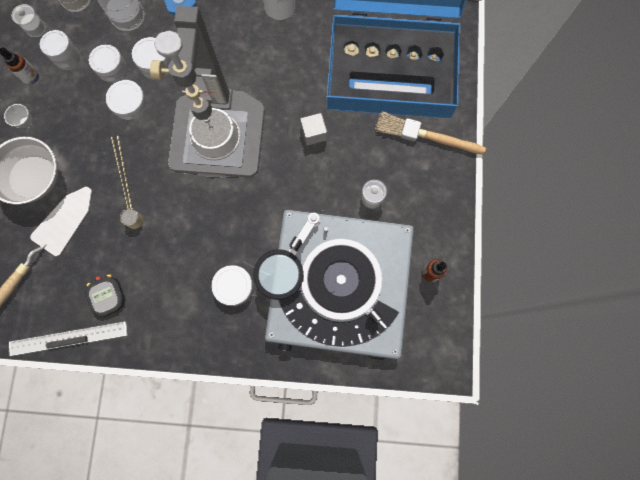

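View pics/scene0.png

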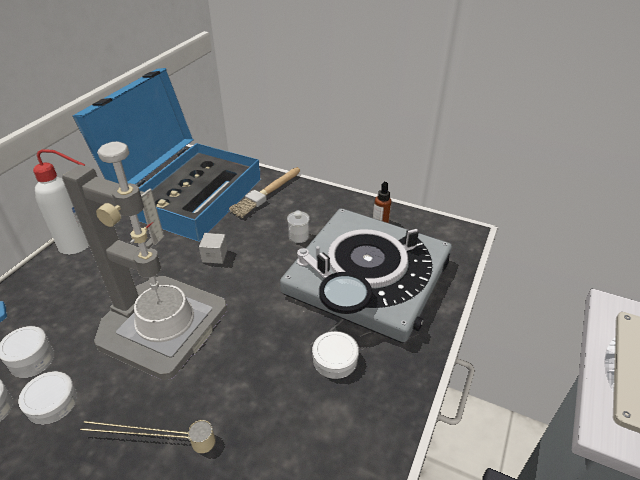

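The top view shows the stand centred near (341,280), with the lever tab at (378,318). The filter, at (279,274), is swung out to the left, and its tab is near (300,238). The tin is at (232,285), the dropper at (435,270) and the weighing bottle at (374,193). Next I'll measure with depth.

```bash
cat > h.py <<'E'
import numpy as np,cv2
def cloud(f):
    v,u=np.mgrid[:480,:640]; z=f["range_z"]; K=f["mtx"]
    c=np.stack([(u-K[0,2])*z/K[0,0],(v-K[1,2])*z/K[1,1],z],-1)
    R=cv2.Rodrigues(f["rvec"])[0]
    w=(c-np.ravel(f["tvec"]))@R; w[z==0]=np.nan
    return w
def proj(f,p): return cv2.projectPoints(np.array(p,float).reshape(-1,3),f["rvec"],f["tvec"],f["mtx"],None)[0][:,0]
def circ(P):
    A=np.c_[2*P,np.ones(len(P))]; s=np.linalg.lstsq(A,(P**2).sum(1),rcond=None)[0]
    return s[:2],np.sqrt(s[2]+s[:2]@s[:2])
E
python3 - <<'E'
from h import *
for n in("top","scene"):
    f=dict(np.load(n+"0.npz")); w=cloud(f); x,y,z=w[...,0],w[...,1],w[...,2]
    c=w[280,300] if n=="top" else None
    if n=="top":
        print("seed",w[340,300],w[280,372],w[318,378],w[274,279],w[285,232],w[220,312])
        s0=w[280,372][:2]
    near=np.hypot(x-s0[0],y-s0[1])<.22
    top=near&(abs(z-.045)<.006)
    k=cv2.morphologyEx(top.astype(np.uint8),cv2.MORPH_OPEN,np.ones((3,3)))
    nn,l,st,ce=cv2.connectedComponentsWithStats(k); i=1+np.argmax(st[1:,4])
    P=w[l==i]; print(n,"rect",cv2.minAreaRect((P[:,:2]*1000).astype(np.float32)),"z",np.median(P[:,2]))
    hsv=f["img"].astype(int)
    white=(hsv.min(-1)>190)&near&(z>.05)&(z<.063); P=w[white][:,:2]
    # robust circle
    for _ in range(5):
        o,r=circ(P); e=abs(np.hypot(*(P-o).T)-r); P=P[e<max(.012,2*e.std())]
    print("ring",o,r,len(P))
    for a,b in((.078,.095),(.094,.107),(.024,.036),(.1,.12)):
        m=(near&(z>a)&(z<b)).astype(np.uint8)
        nn,l,st,ce=cv2.connectedComponentsWithStats(m)
        for i in range(1,nn):
            if st[i,4]>12: 
                Q=w[l==i]; print(a,st[i],ce[i].round(),Q.mean(0).round(4),[ [round(float(t),1) for t in np.ravel(q)] for q in map(np.array,cv2.minAreaRect((Q[:,:2]*1000).astype(np.float32)))])
f=dict(np.load("top0.npz"))
cv2.imwrite("pics/crop1.png",cv2.resize(f["img"][190:370,215:455,::-1],None,fx=3.3,fy=3.3,interpolation=cv2.INTER_CUBIC))
E
```

```text
seed [0.41197207 0.05032294 0.04353937] [ 0.52006305 -0.06306494  0.05725622] [ 0.45585121 -0.07318679  0.08916288] [0.51707638 0.09350767 0.06714675] [0.49622773 0.17637964 0.03053546] [0.61226155 0.04554676 0.07353558]
top rect ((515.0189819335938, -9.642082214355469), (231.47119140625, 231.09835815429688), 87.0582275390625) z 0.04511371006352843
ring [ 0.51957413 -0.01075716] 0.06363491278061763 1042
0.078 [290 240  12  11  25] [296. 246.] [0.5628 0.0675 0.0874] [[563.0, 66.7], [9.2, 20.9], [31.4]]
0.078 [435 261  10  10  34] [438. 267.] [ 0.5466 -0.1683  0.0838] [[547.5, -169.9], [15.4, 12.7], [29.7]]
0.078 [369 309  13  14 105] [375. 315.] [ 0.4599 -0.0681  0.0861] [[460.3, -68.4], [17.8, 14.6], [46.5]]
0.094 [289 236  13  13 100] [295. 242.] [0.5671 0.0695 0.1   ] [[567.4, 69.8], [15.0, 17.7], [62.9]]
0.094 [438 262   8   8  48] [442. 265.] [ 0.5477 -0.1708  0.0979] [[547.6, -170.8], [11.2, 11.4], [87.0]]
0.024 [362 195  21  11  38] [371. 202.] [ 0.6634 -0.0557  0.0292] [[665.8, -56.5], [37.2, 13.8], [81.6]]
0.024 [424 264  13  17  30] [427. 275.] [ 0.5404 -0.1614  0.0294] [[54
[... 1156 characters left out ...]
2  13  12  92] [323. 257.] [0.5689 0.0721 0.0983] [[568.8, 70.8], [14.6, 19.4], [59.7]]
0.024 [373 210  17   9  77] [381. 214.] [ 0.5478 -0.1591  0.0295] [[548.6, -160.6], [32.8, 15.9], [12.8]]
0.024 [288 224  21  11 106] [298. 230.] [ 0.674  -0.045   0.0301] [[675.5, -48.0], [39.1, 19.8], [31.7]]
0.024 [343 256 106  82 501] [397. 316.] [0.4342 0.0766 0.0303] [[416.2, 33.0], [230.4, 92.2], [58.6]]
0.024 [280 283  44  23 203] [300. 294.] [0.5959 0.1015 0.03  ] [[595.0, 101.3], [5.3, 84.9], [86.8]]
0.024 [327 331  28  11 123] [341. 335.] [0.5008 0.151  0.0282] [[500.9, 150.1], [44.0, 11.6], [9.0]]
0.1 [319 253   8   6  17] [322. 255.] [0.5708 0.0708 0.1009] [[570.2, 72.0], [7.3, 15.1], [72.4]]
```

View pics/crop1.png

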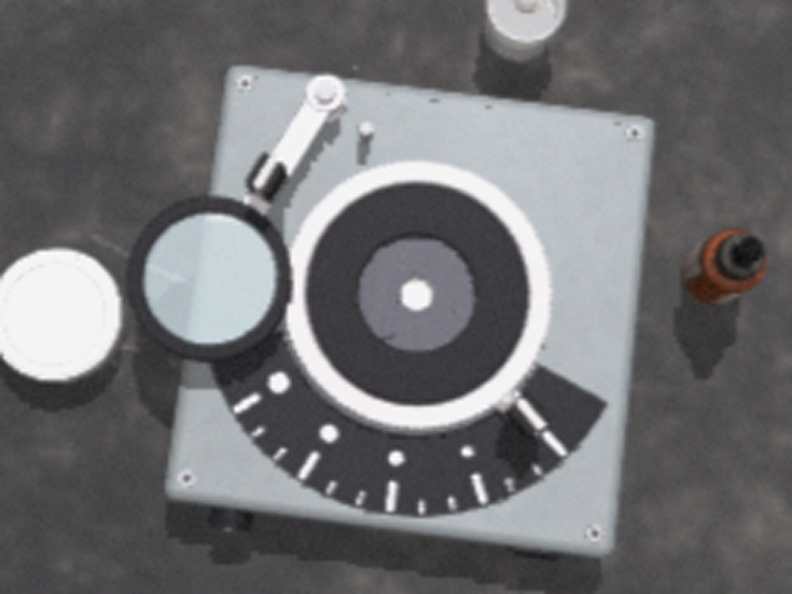

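The pictures and depth agree:
- **Stand:** origin about (0.520, -0.010), yaw about -3°.
- **Lever:** tab at world angle about 224°, close to mark 1. The wanted fourth mark is at crop (310,465).
- **Filter:** tab at (0.568, 0.070).

Next is a helper that turns targets into rows.

```bash
cat >> h.py <<'E'
from scipy.spatial.transform import Rotation as Ro
AX=np.array([520.,-10.2]); YAW=-3.0; PIL=np.array([618.,44.9])
def pose(s):
    q=s["eef_rot"]; R=Ro.from_quat([q[1],q[2],q[3],q[0]]).as_matrix()
    return s["tool_pos"]*1000,R,np.degrees(np.arctan2(R[1,0],R[0,0]))
def rel(p,R,yaw,t):   # t = x,y,z mm, yaw deg -> row (without gripper)
    d=R.T@(np.array(t[:3])-p); return [*d.round(1),round(float(-np.radians(t[3]-yaw)),3)]
def lever(th,off,z,r=84):  # th world deg of lever, off mm behind tab centre
    a=np.radians(th); c=AX+r*np.array([np.cos(a),np.sin(a)]); u=np.array([np.sin(a),-np.cos(a)])
    return [*(c-off*u),z,th-180]
def filt(th,off,z,r=56):
    a=np.radians(th); c=PIL+r*np.array([np.cos(a),np.sin(a)]); u=np.array([-np.sin(a),np.cos(a)])
    return [*(c-off*u),z,th+180-360]
E
python3 - <<'E'
from h import *; from plant import robot
p,R,y=pose(robot.sense()); print(p,y,R.round(3))
t=lever(224.4,45,241); print(t,rel(p,R,y,t))
f=dict(np.load("top0.npz"))
for q in(.175,.611,1.047,1.484,1.92):
    a=np.radians(240-np.degrees(q)+YAW); print(q,proj(f,[*(AX+103*np.array([np.cos(a),np.sin(a)]))/1000,.045]).round(1), ((proj(f,[*(AX+103*np.array([np.cos(a),np.sin(a)]))/1000,.045])-[215,190])*3.3).round())
E
```

```text
[167.80491818 575.5633366  241.31646167] 73.74110645786791 [[ 0.28  -0.001 -0.96 ]
 [ 0.96  -0.002  0.28 ]
 [-0.002 -1.     0.   ]]
[np.float64(491.469145233946), np.float64(-101.12299118659885), 241, 44.400000000000006] [np.float64(-559.0), np.float64(1.2), np.float64(-500.2), 0.512]
0.175 [[382.3 323.4]] [[552. 440.]]
0.611 [[359.6 337. ]] [[477. 485.]]
1.047 [[333.1 339.4]] [[390. 493.]]
1.484 [[308.  330.2]] [[307. 463.]]
1.92 [[289.4 311.3]] [[246. 400.]]
```

Emit:
drive_tool(rows=[[-37,0,-33,0,1],[-74,0,-66,0,1],[-111,0,-100,0,1],[-148,0,-133,0,1],[-185,0,-166,0,1]], squeeze=20)

```text
t: 0.6
tool_pos: [0.2757, 0.35, 0.2418]
eef_rot: [-0.565, 0.566, 0.424, -0.425]
ft_force: [1.2, 0.1, 0.9]
finger_gap: 0.0124
```

Emit:
drive_tool(rows=[[-37,0,-33,0,1],[-74,0,-66,0,1],[-111,0,-100,0,1],[-148,0,-133,0,1],[-185,0,-166,0,1]])

```text
t: 1.1
tool_pos: [0.3833, 0.1259, 0.2422]
eef_rot: [-0.566, 0.566, 0.424, -0.424]
ft_force: [0.2, 0.7, -0.3]
finger_gap: -0.0004
```

Emit:
drive_tool(rows=[[-37,0,-33,0.1,1],[-74,0,-66,0.2,1],[-111,0,-100,0.3,1],[-148,0,-133,0.41,1],[-185,0,-166,0.512,1]])

```text
t: 1.6
tool_pos: [0.4909, -0.0984, 0.242]
eef_rot: [0.655, -0.655, -0.266, 0.266]
ft_force: [0.1, 1.3, 0.3]
finger_gap: -0.0
```

Run:
```python
from h import *; from plant import robot
s=robot.sense(); p,R,y=pose(s); print(s["t"],p,y,s["finger_gap"],s["ft_force"])
for z in (110,78): print(rel(p,R,y,lever(224.4,45,z)))
f=robot.grab_frame("scene"); w=cloud(f); print(proj(f,p/1000),proj(f,(p-[0,0,11])/1000))
m=np.hypot(w[...,0]*1000-p[0],w[...,1]*1000-p[1])<30; m&=(w[...,2]>.12)&(w[...,2]<.4)
Q=w[m]*1000; print(len(Q),Q[:,2].min(),np.percentile(Q[:,2],[1,5]))
L=(Q-p)@R; L=L[L[:,1]>-15]; print(L.min(0),L.max(0))
cv2.imwrite("pics/s1.png",cv2.resize(f["img"][60:340,240:520,::-1],None,fx=2,fy=2))
```

```text
1.6 [490.94492729 -98.38506425 241.96679748] 44.12175427814811 -4.116207852812762e-05 [0.11065648 1.31030023 0.2518339 ]
[np.float64(-1.5), np.float64(132.0), np.float64(-2.4), -0.005]
[np.float64(-1.5), np.float64(164.0), np.float64(-2.4), -0.005]
[[412.70822171 139.97382246]] [[411.83963686 146.03516082]]
1920 229.87125640987972 [234.83974065 243.80604469]
[-14.41232198 -14.94758981  -8.74717299] [14.96290279 12.09437672 12.77569808]
```

View pics/s1.png

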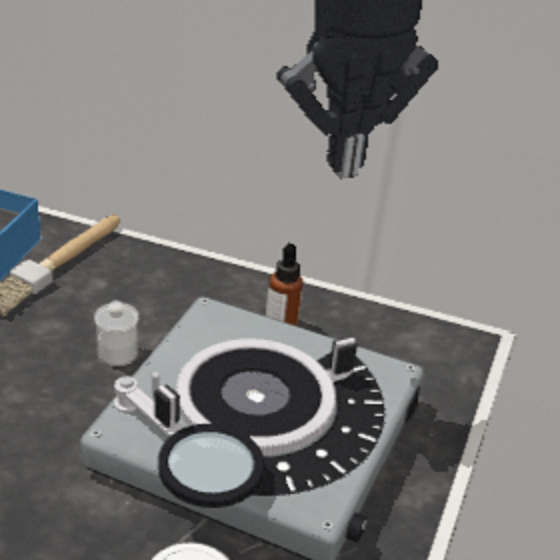

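Emit:
drive_tool(rows=[[-1,40,-2,0,1],[-1,80,-2,0,1],[-1,120,-2,0,1],[-1,150,-2,0,1],[-1,163,-2,0,1]])

```text
t: 2.15
tool_pos: [0.4886, -0.0975, 0.0754]
eef_rot: [0.656, -0.653, -0.265, 0.269]
ft_force: [-0.4, -0.6, 0.1]
finger_gap: -0.0004
```

Emit:
drive_tool(rows=[[0,0,8,0,1],[0,0,15,0,1],[0,0,18,0,1],[0,0,20,0,1],[0,0,20,0,1]])

```text
t: 2.65
tool_pos: [0.4781, -0.084, 0.0806]
eef_rot: [-0.654, 0.655, 0.268, -0.267]
ft_force: [0.6, 0.3, 0.3]
finger_gap: 0.0001
```

Run:
```python
from h import *; from plant import robot
s=robot.sense(); p,R,y=pose(s); print(s["t"],p,y,s["ft_force"],(R.T@s["ft_force"]).round(2))
for th,o in((224.4,18),(216,18),(208,18),(200,18),(192,18)): print(th,rel(p,R,y,lever(th,o,78)))
```

```text
2.65 [478.09201025 -84.03203004  80.63093122] 44.429023402166 [0.56148723 0.26621653 0.26165491] [ 0.59 -0.26 -0.2 ]
224.4 [np.float64(-2.4), np.float64(2.6), np.float64(5.4), 0.001]
216 [np.float64(-4.1), np.float64(2.6), np.float64(17.9), 0.147]
208 [np.float64(-4.1), np.float64(2.6), np.float64(29.9), 0.287]
200 [np.float64(-2.3), np.float64(2.5), np.float64(41.7), 0.426]
192 [np.float64(1.1), np.float64(2.5), np.float64(53.2), 0.566]
```

Emit:
drive_tool(rows=[[-2,2,5,0,1],[-3,2,12,0.07,1],[-4,2,18,0.147,1],[-4,2,30,0.287,1],[-2,2,42,0.426,1]])

```text
t: 3.15
tool_pos: [0.4469, -0.0561, 0.0779]
eef_rot: [-0.696, 0.697, 0.121, -0.12]
ft_force: [2.9, -2.1, 0.2]
finger_gap: -0.0002
```

Emit:
drive_tool(rows=[[-1.6,0,12,0.14,1],[-1.7,0,24,0.28,1],[0,0,35.7,0.42,1],[3.3,0,47.2,0.56,1],[3.3,0,47.2,0.56,1]])

```text
t: 3.65
tool_pos: [0.4335, -0.0093, 0.0775]
eef_rot: [0.703, -0.703, 0.075, -0.075]
ft_force: [-0.7, 0.2, -0.2]
finger_gap: 0.0
```

Run:
```python
from h import *; from plant import robot
s=robot.sense(); p,R,y=pose(s); print(s["t"],p,y,s["ft_force"],(R.T@s["ft_force"]).round(2)); np.set_printoptions(precision=2,suppress=True)
for th,o in((168,18),(160,18),(152,18)): print(th,lever(th,o,78),rel(p,R,y,lever(th,o,78)))
for n in("top","scene"):
    f=robot.grab_frame(n);np.savez(n+"2.npz",**f); c=proj(f,[.46,0,.06])[0].astype(int); print(n,c)
    im=f["img"][max(c[1]-70,0):c[1]+70,c[0]-100:c[0]+100,::-1]; cv2.imwrite(f"pics/{n}2.png",cv2.resize(im,(800,560),interpolation=cv2.INTER_CUBIC))
a=cv2.imread("pics/top2.png");b=cv2.imread("pics/scene2.png");cv2.imwrite("pics/both2.png",cv2.resize(np.vstack([a,b]),None,fx=.53,fy=.53))
```

```text
3.65 [433.46050777  -9.30445482  77.51709342] -12.184311573309015 [-0.73362535  0.24955271 -0.20878841] [-0.77  0.21  0.09]
168 [np.float64(434.09319110364066), np.float64(-10.342074784516718), 78, -12] [np.float64(0.8), np.float64(-0.5), np.float64(-0.9), -0.003]
160 [np.float64(434.9094572741217), np.float64(1.6152248652098393), 78, -20] [np.float64(-0.9), np.float64(-0.5), np.float64(11.0), 0.136]
152 [np.float64(437.3819140697041), np.float64(13.342554602554133), 78, -28] [np.float64(-0.9), np.float64(-0.5), np.float64(23.0), 0.276]
top [332 312]
scene [399 266]
```

View pics/both2.png

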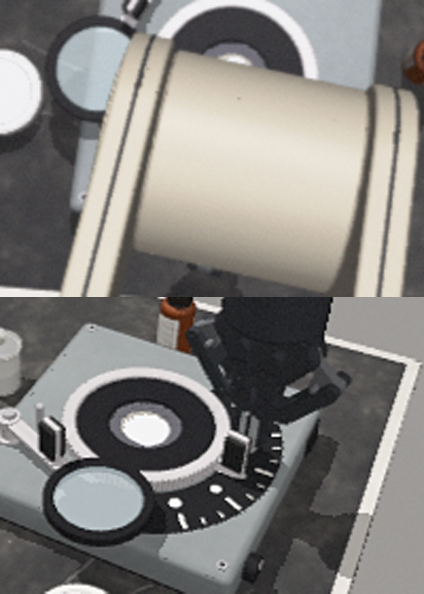

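The arm hides the top view. The scene view shows the lever tab at (237,453) and the finger behind it, with the lever past mark 3 and coming up to mark 4 at (232,500). I'll measure the tab angle from the scene depth.

```bash
cat >> h.py <<'E'
def tabang(f,lo=.06,hi=.092,maxy=None):
    """scene view: front (visible left) face of lever tab from cloud"""
    w=cloud(f)*1000; d=w[...,:2]-AX; r=np.hypot(*np.moveaxis(d,-1,0)); a=np.degrees(np.arctan2(d[...,1],d[...,0]))%360
    return w,r,a
E
python3 - <<'E'
from h import *
np.set_printoptions(precision=1,suppress=True,linewidth=150)
for n in("scene0","scene2"):
    f=dict(np.load(n+".npz")); w,r,a=tabang(f)
    m=(r>70)&(r<98)&(w[...,2]>60)&(w[...,2]<96)&(a>140)&(a<235)
    nn,l,st,ce=cv2.connectedComponentsWithStats(m.astype(np.uint8),connectivity=4)
    for i in range(1,nn):
        if st[i,4]<15: continue
        k=l==i; t=k&(w[...,2]>85)&(w[...,2]<93)
        print(n,st[i],"a pct",np.percentile(a[k],[2,10,50,90]),"top",t.sum(),np.percentile(a[t],[5,50,95]) if t.any() else 0,"r",np.percentile(r[k],[2,50,98]))
        # left-face points: tangential offset
        for z0 in range(60,92,6):
            b=k&(w[...,2]>=z0)&(w[...,2]<z0+6)
            if b.any(): print("   z",z0,b.sum(),a[b].min(),np.median(a[b]),a[b].max())
E
```

```text
scene0 [405 229  13  17 183] a pct [219.2 220.  221.5 228.1] top 38 [221.1 224.3 228. ] r [72.4 78.6 89.6]
   z 60 35 218.69321089377817 221.2242464883863 229.11989757739627
   z 66 30 219.31340289242772 221.19587319444275 231.11513598808335
   z 72 31 218.88404964361547 221.08993205611804 230.97296573719458
   z 78 38 219.03211994305093 220.97216590243454 228.4394808774687
   z 84 49 220.00534128899048 224.05136577592242 230.06066092350778
scene2 [403 251  21  27 332] a pct [161.4 162.1 166.7 175.2] top 107 [163.2 172.3 176.9] r [72.2 85.  96.4]
   z 60 31 161.35818855748366 162.66571072176302 170.0544651792565
   z 66 45 160.54104683992796 162.9871000922264 177.66680438386206
   z 72 48 161.36051478558954 163.1545604067836 174.9570695934778
   z 78 65 161.20791840231155 166.40051803365728 177.82015631930756
   z 84 99 161.92603829970656 170.17770642773635 178.14320409434242
   z 90 44 165.48957678345997 173.55138652561794 177.97409849742914
```

Emit:
drive_tool(rows=[[-1,0,6,0.07,1],[-1.5,0,12,0.14,1],[-1.5,0,16,0.19,1],[-1,0,17.5,0.21,1],[-1,0,17.5,0.21,1]])

```text
t: 4.25
tool_pos: [0.4358, 0.007, 0.077]
eef_rot: [-0.692, 0.692, -0.147, 0.147]
ft_force: [-2.1, -1.8, -0.6]
finger_gap: 0.0003
```

Run:
```python
from h import *; from plant import robot
s=robot.sense(); p,R,y=pose(s); print(s["t"],p,y,(R.T@s["ft_force"]).round(2)); 
for th in (158,156,154,152): print(th,rel(p,R,y,lever(th,18,78)))
f=robot.grab_frame("scene"); w,r,a=tabang(f)
m=(r>76)&(r<90)&(w[...,2]>62)&(w[...,2]<78)&(a>135)&(a<170); print(m.sum(),np.percentile(a[m],[10,30,50,70]))
```

```text
4.25 [435.77681674   7.03280215  76.95052476] -23.978782252084045 [-1.22  0.64 -2.5 ]
158 [np.float64(0.6), np.float64(-1.0), np.float64(-2.4), -0.035]
156 [np.float64(-0.0), np.float64(-1.0), np.float64(0.5), 0.0]
154 [np.float64(-0.6), np.float64(-1.1), np.float64(3.5), 0.035]
152 [np.float64(-1.1), np.float64(-1.1), np.float64(6.4), 0.07]
70 [150.96420621 151.30094954 151.74627352 152.51693175]
```

Emit:
drive_tool(rows=[[0,0,-15,0,1],[0,-20,-40,0,1],[0,-70,-60,0,1],[0,-115,-100,0,1],[0,-120,-148,0,1]])

```text
t: 4.8
tool_pos: [0.3814, -0.1208, 0.1998]
eef_rot: [-0.692, 0.692, -0.143, 0.149]
ft_force: [1.3, -0.3, 0.4]
finger_gap: 0.0002
```

Emit:
drive_tool(rows=[[0,0,-48,0,1],[0,0,-96,0,1],[0,0,-140,0,1],[0,0,-150,0,1]])

```text
t: 5.2
tool_pos: [0.3162, -0.2603, 0.1953]
eef_rot: [-0.691, 0.692, -0.148, 0.149]
ft_force: [0.4, -0.0, 0.3]
finger_gap: -0.0
```

```bash
cat > look.py <<'E'
import sys; from h import *; from plant import robot
n=sys.argv[1]; s=robot.sense(); print(s["t"],pose(s)[0],pose(s)[2])
F={k:[robot.grab_frame(k) for _ in range(3)] for k in("top","scene")}
for k in F: 
    f=F[k][0]; f["img"]=np.mean([g["img"] for g in F[k]],0).astype(np.uint8); np.savez(k+n+".npz",**f)
f=F["top"][0]; c=proj(f,[.435,.02,.045])[0].astype(int)
a=cv2.resize(f["img"][c[1]-30:c[1]+30,c[0]-50:c[0]+50,::-1],(700,420),interpolation=cv2.INTER_CUBIC)
print("top crop origin",c-[50,30],"x7")
cv2.imwrite(f"pics/look{n}.png",a)
E
python3 look.py 3
```

```text
5.2 [ 316.23126254 -260.26964615  195.30043543] -24.24729998897073
top crop origin [269 297] x7
```

View pics/look3.png

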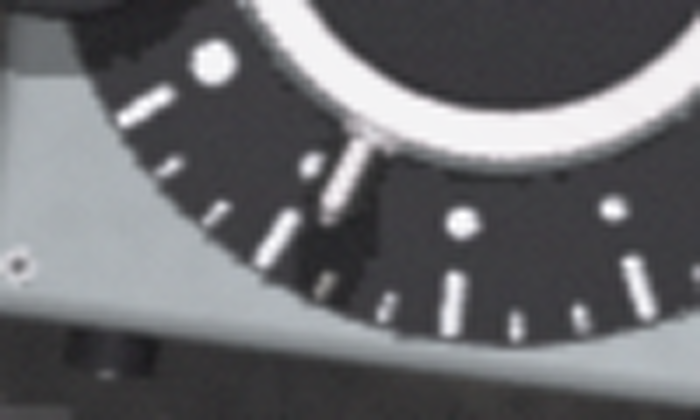

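```bash
cat > ana.py <<'E'
import sys; from h import *; from scipy.optimize import least_squares
np.set_printoptions(precision=2,suppress=True,linewidth=150)
f=dict(np.load("top%s.npz"%sys.argv[1])); g=f["img"].min(-1).astype(float)
def bp(uv,z):
    K=f["mtx"];R=cv2.Rodrigues(f["rvec"])[0];C=-R.T@np.ravel(f["tvec"]); d=R.T@np.linalg.inv(K)@[*uv,1]; return (C+d*(z-C[2])/d[2])[:2]*1000
Q=np.array([.175,.611,1.047,1.484,1.92]); M=[];use=[]
for q in Q:
    a=np.radians(240-np.degrees(q)+YAW); u,v=proj(f,[*(AX+103*np.array([np.cos(a),np.sin(a)]))/1000,.045])[0].round().astype(int)
    b=np.clip(g[v-6:v+7,u-6:u+7]-120,0,None); yy,xx=np.mgrid[v-6:v+7,u-6:u+7]
    # keep component nearest the centre
    n,l=cv2.connectedComponents((b>0).astype(np.uint8)); i=l[np.unravel_index(np.argmin(np.where(l>0,np.hypot(yy-v,xx-u),99)),l.shape)]
    b=b*(l==i); c=np.array([(b*xx).sum(),(b*yy).sum()])/b.sum(); M.append(bp(c,.045)); use.append(i>0); print(q,(u,v),c,(l==i).sum(),M[-1])
M=np.array(M); k=np.array([int(c) for c in sys.argv[2]],bool)
def pr(x):
    a=np.radians(240+x[2])-Q; return x[:2]+103*np.c_[np.cos(a),np.sin(a)]
s=least_squares(lambda x:(pr(x)-M)[k].ravel(),[*AX,YAW]); print("fit axis,yaw",s.x,"res",(pr(s.x)-M)[k].ravel())
A,yw=s.x[:2],s.x[2]
for th in map(float,sys.argv[3:]):
    a=np.radians(th+yw); r=np.array([np.cos(a),np.sin(a)]); t=np.array([-r[1],r[0]])
    P=[[*(A+74*r),89],[*(A+92*r),89],[*(A+92*r+7*t),89],[*(A+92*r-7*t),89],[*(A+94.5*r),51],[*(A+69*r),53]]
    print(th,(proj(f,np.array(P)/1000)))
E
python3 ana.py 0 01111 225; python3 ana.py 3 11111 159 155
```

```text
0.175 (np.int64(382), np.int64(323)) [381.56 322.57] 46 [451.08 -84.19]
0.611 (np.int64(360), np.int64(337)) [360.25 338.06] 34 [422.83 -49.97]
1.047 (np.int64(333), np.int64(339)) [333.13 340.08] 28 [416.06  -4.98]
1.484 (np.int64(308), np.int64(330)) [307.27 331.39] 40 [427.    39.28]
1.92 (np.int64(289), np.int64(311)) [287.99 312.58] 42 [455.66  74.3 ]
fit axis,yaw [518.52  -8.52  -2.23] res [ 0.72  1.59 -0.46  0.44 -0.04 -0.64 -0.22 -1.4 ]
225.0 [[369.31 312.07]
 [376.46 320.96]
 [379.83 318.21]
 [373.09 323.72]
 [375.04 323.06]
 [365.44 310.93]]
0.175 (np.int64(382), np.int64(323)) [383.05 324.42] 34 [448.21 -86.85]
0.611 (np.int64(360), np.int64(337)) [359.79 337.56] 27 [423.58 -49.16]
1.047 (np.int64(333), np.int64(339)) [333.13 340.07] 28 [416.08  -4.98]
1.484 (np.int64(308), np.int64(330)) [307.3  331.37] 39 [427.04  39.24]
1.92 (np.int64(289), np.int64(311)) [288.03 312.55] 43 [455.72  74.24]
fit axis,yaw [518.47  -9.27  -2.55] res [ 0.58  1.73 -0.31  0.56 -0.51  0.27  0.12 -0.83  0.13 -1.73]
159.0 [[319.59 316.8 ]
 [314.32 326.87]
 [318.19 328.95]
 [310.46 324.79]
 [313.87 328.88]
 [321.02 315.16]]
155.0 [[316.8  315.18]
 [310.84 324.83]
 [314.56 327.18]
 [307.14 322.49]
 [310.45 326.87]
 [318.52 313.71]]
```

```bash
cat >> ana.py <<'E'
# lever plate top (z=89): light pixels, as angle relative to mark 4
h=cv2.resize(g,None,fx=8,fy=8,interpolation=cv2.INTER_CUBIC)
v,u=np.mgrid[300*8:340*8,295*8:335*8]; uv=np.c_[(u.ravel()+.5)/8-.5,(v.ravel()+.5)/8-.5]
K=f["mtx"];R=cv2.Rodrigues(f["rvec"])[0];C=-R.T@np.ravel(f["tvec"])
D=np.c_[uv,np.ones(len(uv))]@np.linalg.inv(K).T@R; 
def at(z): return (C+D*((z-C[2])/D[:,2])[:,None])[:,:2]*1000
val=h[300*8:340*8,295*8:335*8].ravel()
for ax in (A,np.array([519.6,-10.8])):
    m4=np.degrees(np.arctan2(*(M[3]-ax)[::-1]))
    P=at(.089)-ax; r=np.hypot(*P.T); a=np.degrees(np.arctan2(P[:,1],P[:,0]))-m4
    for lo,hi in((76,81),(81,86),(86,91)):
        k=(r>lo)&(r<hi)&(abs(a)<9)&(val>125); print(lo,hi,k.sum(),"bar minus mark deg",np.median(a[k]),np.percentile(a[k],[5,95]))
    P=at(.051)-ax; r=np.hypot(*P.T); a=np.degrees(np.arctan2(P[:,1],P[:,0]))-m4
    for lo,hi in((91,93),(93,95)):
        k=(r>lo)&(r<hi)&(a>1.2)&(abs(a)<9); b=np.clip(val[k]-90,0,None); print("ptr",lo,hi,b.max() if k.any() else 0,(a[k]*b).sum()/max(b.sum(),1))
E
python3 ana.py 3 11111 | tail -10
python3 - <<'E'
from h import *
f=dict(np.load("scene3.npz")); w,r,a=tabang(f)
m=(r>76)&(r<90)&(w[...,2]>62)&(w[...,2]<78)&(a>135)&(a<170); print("scene face",np.percentile(a[m],[10,30,50,70]))
c=proj(f,[.43,.035,.05])[0].astype(int); print(c-[50,38])
cv2.imwrite("pics/sc3.png",cv2.resize(f["img"][c[1]-38:c[1]+37,c[0]-50:c[0]+50,::-1],(700,525),interpolation=cv2.INTER_CUBIC))
E
```

```text
76 81 700 bar minus mark deg 5.220681735271953 [3.39 7.04]
81 86 1225 bar minus mark deg 3.8124386924249336 [-1.48  6.79]
86 91 697 bar minus mark deg 5.02423230769142 [-0.29  6.73]
ptr 91 93 57.304846949875355 5.102862701067385
ptr 93 95 68.16847118735313 1.9018663088707968
76 81 688 bar minus mark deg 4.954918054395691 [3.17 6.75]
81 86 1037 bar minus mark deg 4.095544244547511 [-1.38  6.62]
86 91 959 bar minus mark deg 4.3711990875512186 [-1.26  6.56]
ptr 91 93 90.50770034268498 4.671764588366634
ptr 93 95 57.304846949875355 4.952506903898315
scene face [150.92116327 151.33805556 151.97276431 152.30659224]
[359 252]
```

View pics/sc3.png

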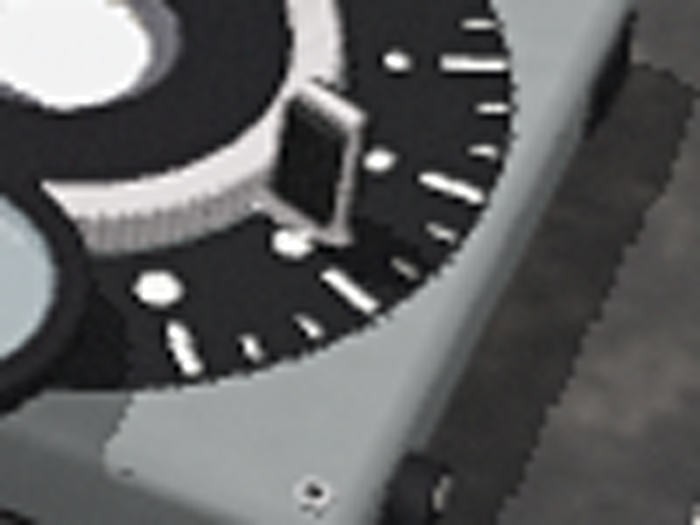

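The scene view shows the pointer tip at (348,243), about 5° short of mark 4, whose inner end is at (325,275). The top view gives the same figure, so I'll return for a small further push.

Run:
```python
from h import *; from plant import robot
s=robot.sense(); p,R,y=pose(s); print(p,y)
for th,o,z in ((156.3,60,195),(156.3,40,120),(156.3,40,77),(156.3,24,77),(154,18,77),(151.5,18,77)): print(th,o,rel(p,R,y,lever(th,o,z)))
```

```text
[ 318.62321263 -255.51031589  194.77309559] -23.996528423513105
156.3 60 [np.float64(0.5), np.float64(-0.1), np.float64(245.6), -0.005]
156.3 40 [np.float64(0.4), np.float64(74.9), np.float64(265.5), -0.005]
156.3 40 [np.float64(0.4), np.float64(117.9), np.float64(265.5), -0.005]
156.3 24 [np.float64(0.3), np.float64(117.9), np.float64(281.5), -0.005]
154 18 [np.float64(-0.4), np.float64(117.9), np.float64(290.9), 0.035]
151.5 18 [np.float64(-0.9), np.float64(117.9), np.float64(294.6), 0.079]
```

Emit:
drive_tool(rows=[[0,0,48,0,1],[0,0,96,0,1],[0,0,144,0,1],[0,0,192,0,1],[0,0,236,0,1]])

```text
t: 6.0
tool_pos: [0.415, -0.0376, 0.1952]
eef_rot: [0.692, -0.692, 0.146, -0.147]
ft_force: [1.3, 0.1, 0.4]
finger_gap: -0.0001
```

Emit:
drive_tool(rows=[[0,40,14,0,1],[0,80,28,0,1],[0,110,29,0,1],[0,118,29,0,1],[0,118,35,0,1]])

```text
t: 6.5
tool_pos: [0.4275, -0.0084, 0.0759]
eef_rot: [-0.691, 0.692, -0.148, 0.146]
ft_force: [-0.9, -0.8, 0.7]
finger_gap: -0.0002
```

Run:
```python
from h import *; from plant import robot
s=robot.sense(); p,R,y=pose(s); print(s["t"],p,y,(R.T@s["ft_force"]).round(2))
for th,o,z in ((156.3,24,77),(154,18,77),(151.5,18,77)): print(th,o,rel(p,R,y,lever(th,o,z)))
```

```text
6.5 [427.46079717  -8.39798933  75.93333881] -24.040063356940976 [-0.46 -0.73 -1.1 ]
156.3 24 [np.float64(1.4), np.float64(-1.1), np.float64(11.6), -0.006]
154 18 [np.float64(0.7), np.float64(-1.1), np.float64(20.9), 0.034]
151.5 18 [np.float64(0.1), np.float64(-1.1), np.float64(24.6), 0.078]
```

Emit:
drive_tool(rows=[[1,-1,10,0,1],[1,-1,16,0.03,1],[0,-1,20,0.06,1],[0,-1,23,0.078,1],[0,-1,23,0.078,1]])

```text
t: 7.0
tool_pos: [0.4398, 0.012, 0.0797]
eef_rot: [0.685, -0.685, 0.173, -0.176]
ft_force: [-0.6, -0.3, -0.3]
finger_gap: -0.0005
```

Run:
```python
from h import *; from plant import robot
f=[robot.grab_frame("scene") for _ in range(2)][1]
s=robot.sense(); p,R,y=pose(s); print(s["t"],p,y,(R.T@s["ft_force"]).round(2))
for th,o,z in ((153,18,77),(151.5,18,77)): print(th,o,rel(p,R,y,lever(th,o,z)))
w,r,a=tabang(f)
m=(r>76)&(r<90)&(w[...,2]>62)&(w[...,2]<78)&(a>130)&(a<165); print("scene face",np.percentile(a[m],[10,30,50,70]))
c=[409,290];cv2.imwrite("pics/sc4.png",cv2.resize(f["img"][c[1]-38:c[1]+37,c[0]-50:c[0]+50,::-1],(700,525),interpolation=cv2.INTER_CUBIC))
```

```text
7.1 [438.8852474   11.87231965  78.83387559] -28.55239965758962 [ 0.45 -0.17 -0.43]
153 18 [np.float64(-1.7), np.float64(1.8), np.float64(-0.9), -0.027]
151.5 18 [np.float64(-2.2), np.float64(1.8), np.float64(1.3), -0.001]
scene face [146.50831633 147.05768758 147.46862687 148.93948832]
```

View pics/sc4.png

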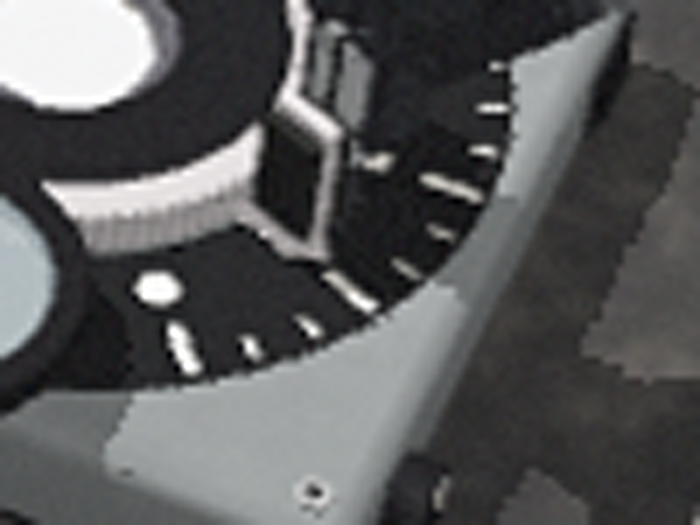

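The pointer tip is now at (325,262), almost at the inner end of mark 4 at (330,275). To get the remainder, I'll compare the predicted tip positions with the one seen.

Run:
```python
from h import *
np.set_printoptions(precision=1,suppress=True)
f=dict(np.load("scene3.npz")); A=np.array([519,-9.8]); o=np.array([359,252])
def pt(st,r,z): a=np.radians(st-2.7); return ((proj(f,[*(A+r*np.array([np.cos(a),np.sin(a)]))/1000,z/1000])[0]-o)*7+3)
m=[pt(240-np.degrees(q),103,45) for q in(1.047,1.484,1.92)]
print("marks pred",m,"ends4",pt(154.97,95.5,45),pt(154.97,110.5,45))
for st in(160,158,157,156,155,154,153): print(st,"tip rel mark4",pt(st,94.5,51)-m[1], "tab top outer",pt(st,92,89)-m[1],"z60",pt(st,92,57)-m[1])
```

```text
marks pred [array([459.9, 192.3]), array([358.5, 296.4]), array([192.2, 355.6])] ends4 [335.6 277.5] [381.6 315.6]
160 tip rel mark4 [  1.5 -55.5] tab top outer [  13.6 -177.6] z60 [ -3.6 -79.2]
158 tip rel mark4 [ -7.9 -48.8] tab top outer [   4.3 -171.1] z60 [-12.8 -72.7]
157 tip rel mark4 [-12.7 -45.6] tab top outer [  -0.6 -168. ] z60 [-17.5 -69.5]
156 tip rel mark4 [-17.7 -42.4] tab top outer [  -5.5 -164.9] z60 [-22.3 -66.4]
155 tip rel mark4 [-22.7 -39.2] tab top outer [ -10.6 -161.9] z60 [-27.3 -63.4]
154 tip rel mark4 [-27.8 -36.2] tab top outer [ -15.7 -158.9] z60 [-32.3 -60.4]
153 tip rel mark4 [-33.1 -33.2] tab top outer [ -20.9 -156. ] z60 [-37.4 -57.5]
```

Emit:
drive_tool(rows=[[0,0,-15,0,1],[0,-20,-40,0,1],[0,-70,-60,0,1],[0,-115,-100,0,1],[0,-120,-148,0,1]])

```text
t: 7.6
tool_pos: [0.3733, -0.1114, 0.2005]
eef_rot: [-0.685, 0.686, -0.171, 0.176]
ft_force: [1.1, -0.7, 0.5]
finger_gap: -0.0002
```

Emit:
drive_tool(rows=[[0,0,-48,0,1],[0,0,-96,0,1],[0,0,-140,0,1],[0,0,-150,0,1]])

```text
t: 8.0
tool_pos: [0.2977, -0.2455, 0.1961]
eef_rot: [-0.684, 0.685, -0.176, 0.176]
ft_force: [-0.5, -0.2, 0.5]
finger_gap: 0.0
```

```bash
python3 look.py 5; python3 ana.py 5 11111 154.97
python3 - <<'E'
from h import *
f=dict(np.load("scene5.npz")); w,r,a=tabang(f)
m=(r>76)&(r<90)&(w[...,2]>62)&(w[...,2]<78)&(a>130)&(a<165); print("scene face",np.percentile(a[m],[10,30,50,70]))
E
```

```text
8.0 [ 297.67160295 -245.47858322  196.05870061] -28.83169839176515
top crop origin [269 297] x7
0.175 (np.int64(382), np.int64(323)) [383.06 324.42] 34 [448.2  -86.87]
0.611 (np.int64(360), np.int64(337)) [359.79 337.55] 27 [423.61 -49.15]
1.047 (np.int64(333), np.int64(339)) [333.13 340.08] 28 [416.07  -4.98]
1.484 (np.int64(308), np.int64(330)) [306.49 332.37] 34 [425.29  40.47]
1.92 (np.int64(289), np.int64(311)) [288.02 312.56] 42 [455.71  74.25]
fit axis,yaw [518.13  -8.7   -2.32] res [ 0.55  2.05 -0.52  0.76 -0.86  0.44  1.36 -1.84 -0.52 -1.41]
154.97 [[316.56 315.44]
 [310.64 325.13]
 [314.36 327.46]
 [306.92 322.79]
 [310.25 327.16]
 [318.29 313.96]]
76 81 694 bar minus mark deg 0.8026288682173544 [-1.    2.61]
81 86 707 bar minus mark deg 0.8335159675603734 [-0.9   2.55]
86 91 604 bar minus mark deg 0.8265361284988728 [-0.77  2.27]
ptr 91 93 36.66870377212763 1.4061056141121067
ptr 93 95 45.88780866190791 1.4266970970521284
76 81 695 bar minus mark deg 0.5762856532661544 [-1.24  2.39]
81 86 696 bar minus mark deg 0.6316057216824049 [-1.06  2.33]
86 91 705 bar minus mark deg 0.6252834680714727 [-0.99  2.26]
ptr 91 93 43.819096606224775 1.4422217659314553
ptr 93 95 32.123571049422026 1.3873342869652157
scene face [146.55413349 146.94365144 147.26000074 147.65299974]
```

View pics/look5.png

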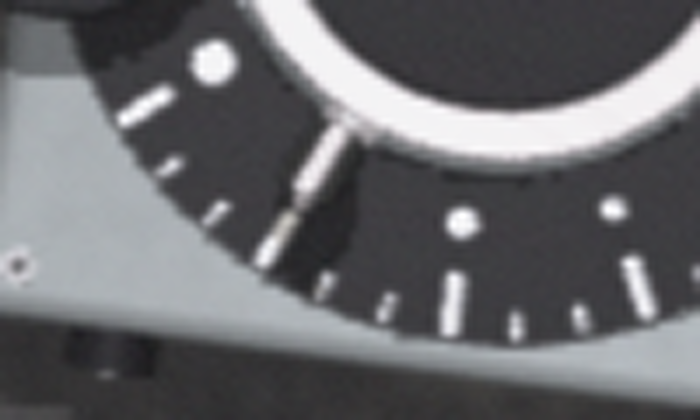

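The lever and mark 4 now look collinear in the top crop: lever (345,125)–(305,195), mark (295,215)–(265,265). The numbers put the lever about 0.7° short, or about 1 mm. I'll go back along the same commanded path with 1 mm extra.

Emit:
drive_tool(rows=[[0,0,48,0,1],[0,0,96,0,1],[0,0,144,0,1],[0,0,192,0,1],[0,0,240,0,1]])

```text
t: 8.8
tool_pos: [0.4152, -0.0281, 0.1958]
eef_rot: [0.686, -0.685, 0.173, -0.174]
ft_force: [0.5, -1.2, -0.2]
finger_gap: -0.0002
```

Emit:
drive_tool(rows=[[0,40,10,0,1],[0,80,25,0,1],[0,115,30,0,1],[0,120,40,0,1],[0,120,48,0,1]])

```text
t: 9.3
tool_pos: [0.4368, 0.0123, 0.075]
eef_rot: [-0.685, 0.685, -0.175, 0.173]
ft_force: [0.3, -0.6, 0.9]
finger_gap: -0.0001
```

Emit:
drive_tool(rows=[[0,0,5,0,1],[0,0,9,0,1],[0,0,11,0.012,1],[0,0,11,0.012,1],[0,0,11,0.012,1]])

```text
t: 9.8
tool_pos: [0.4438, 0.0201, 0.0765]
eef_rot: [0.684, -0.684, 0.178, -0.18]
ft_force: [0.6, 1.0, -0.9]
finger_gap: 0.0001
```

Run:
```python
from h import *; from plant import robot
fs=[robot.grab_frame("scene") for _ in range(3)]
s=robot.sense(); p,R,y=pose(s); print(s["t"],p,y,(R.T@s["ft_force"]).round(2))
for f in fs:
    w,r,a=tabang(f)
    m=(r>76)&(r<90)&(w[...,2]>62)&(w[...,2]<78)&(a>130)&(a<165); print("scene face",np.percentile(a[m],[10,30,50,70]))
```

```text
9.95 [443.26962909  20.04416841  75.95328515] -29.30191208357482 [-0.61 -0.66  0.08]
scene face [139.80900356 140.26378274 140.78640433 144.60857446]
scene face [139.84491905 140.54291705 141.11271259 146.19954729]
scene face [139.63806251 140.13753036 140.86956055 146.30281052]
```

That overshot. My retreat rows were clipped at 50 mm per row, so the commanded start differed from what I assumed. The lever is now about 5.7° past the mark. I'll move over the tab and push it back on the left face, planning from measured poses only.

Emit:
drive_tool(rows=[[0,0,-8,0,1],[0,-20,-10,0,1],[0,-55,-10,0,1],[0,-75,-10,0,1],[0,-75,-10,0,1]])

```text
t: 10.45
tool_pos: [0.44, 0.0108, 0.1541]
eef_rot: [0.684, -0.684, 0.177, -0.181]
ft_force: [0.9, -0.4, -0.4]
finger_gap: 0.0003
```

Run:
```python
from h import *; from plant import robot
fs=[robot.grab_frame("scene") for _ in range(3)]
s=robot.sense(); p,R,y=pose(s); print(s["t"],p,y,(R.T@s["ft_force"]).round(2))
for f in fs:
    w,r,a=tabang(f)
    m=(r>76)&(r<90)&(w[...,2]>62)&(w[...,2]<78)&(a>130)&(a<165); print("scene face",np.percentile(a[m],[10,30,50,70]))
pc=np.array([443.27,20.04]); ya=np.radians(-29.3); c=pc+18*np.array([-np.sin(ya),np.cos(ya)]); d=c-AX; th=np.degrees(np.arctan2(d[1],d[0])); print("lever now",th,np.hypot(*d))
for o,z,dt in((-26,151,0),(-26,85,0),(-20,85,0),(-18,85,2),(-18,85,4),(-18,85,5.7)): print(o,z,dt,lever(th+dt,o,z),rel(p,R,y,lever(th+dt,o,z)))
```

```text
10.6 [437.34467989  11.23929362 149.71188477] -29.29505615899319 [-0.7   0.13  0.19]
scene face [139.75343496 140.10119203 140.66650382 141.08605314]
scene face [139.40653235 140.08995262 140.53549074 141.0226699 ]
scene face [139.72743625 140.20924823 140.59663865 141.78979686]
lever now 145.92823951460363 81.99700381064974
-26 151 0 [np.float64(464.98572991917507), np.float64(58.39613755506975), 151, np.float64(-34.07176048539637)] [np.float64(1.0), np.float64(-1.3), np.float64(54.7), 0.083]
-26 85 0 [np.float64(464.98572991917507), np.float64(58.39613755506975), 85, np.float64(-34.07176048539637)] [np.float64(1.1), np.float64(64.7), np.float64(54.7), 0.083]
-20 85 0 [np.float64(461.6243451293217), np.float64(53.42611820958001), 85, np.float64(-34.07176048539637)] [np.float64(0.6), np.float64(64.7), np.float64(48.7), 0.083]
-18 85 2 [np.float64(458.37742451459604), np.float64(49.655310462361605), 85, np.float64(-32.07176048539637)] [np.float64(-0.4), np.float64(64.7), np.float64(43.8), 0.048]
-18 85 4 [np.float64(456.3260431124871), np.float64(47.468251354511814), 85, np.float64(-30.071760485396368)] [np.float64(-1.1), np.float64(64.7), np.float64(40.9), 0.014]
-18 85 5.7 [np.float64(454.64326813962555), np.float64(45.553902110355565), 85, np.float64(-28.37176048539638)] [np.float64(-1.7), np.float64(64.7), np.float64(38.4), -0.016]
```

Emit:
drive_tool(rows=[[1,0,28,0.04,1],[1,0,56,0.083,1],[1,20,56,0.083,1],[1,45,56,0.083,1],[1,55,56,0.083,1]])

```text
t: 11.1
tool_pos: [0.4633, 0.0599, 0.0915]
eef_rot: [-0.675, 0.677, -0.209, 0.205]
ft_force: [-1.1, 1.1, 0.4]
finger_gap: -0.0003
```

Emit:
drive_tool(rows=[[0,5,0,0,1],[0,9,0,0,1],[0,9,-2,0,1],[0,9,-4,0,1],[0,9,-6,0,1]])

```text
t: 11.6
tool_pos: [0.4633, 0.0546, 0.0874]
eef_rot: [0.676, -0.676, 0.206, -0.207]
ft_force: [0.4, 0.2, -0.5]
finger_gap: -0.0002
```

Run:
```python
from h import *; from plant import robot
P=[];F=[]
for _ in range(4): robot.grab_frame("scene"); s=robot.sense(); p,R,y=pose(s); P.append(p);F.append(R.T@s["ft_force"])
P=np.array(P); print(s["t"],P.round(1),y,np.mean(F,0).round(2)); p=P[1:].mean(0)
th=145.93
for o,z,dt in((-18,85,0),(-18,85,2),(-18,85,4),(-18,85,5),(-18,85,5.8)): print(o,z,dt,rel(p,R,y,lever(th+dt,o,z)))
```

```text
11.8 [[463.1  54.5  87.3]
 [463.1  54.6  87.2]
 [463.1  54.7  87.1]
 [463.1  54.8  87. ]] -34.04728926812421 [0.05 0.12 0.31]
-18 85 0 [np.float64(-0.5), np.float64(2.1), np.float64(-3.9), 0.0]
-18 85 2 [np.float64(-1.1), np.float64(2.1), np.float64(-6.8), -0.035]
-18 85 4 [np.float64(-1.5), np.float64(2.1), np.float64(-9.8), -0.069]
-18 85 5 [np.float64(-1.7), np.float64(2.1), np.float64(-11.3), -0.087]
-18 85 5.8 [np.float64(-1.9), np.float64(2.1), np.float64(-12.5), -0.101]
```

Push to about 4.5° back, in fine rows, then measure.

Emit:
drive_tool(rows=[[-0.5,2,-3,0,1],[-0.8,2,-5,-0.015,1],[-1,2,-7,-0.035,1],[-1.4,2,-9,-0.06,1],[-1.6,2,-10.5,-0.078,1]])

```text
t: 12.3
tool_pos: [0.4555, 0.047, 0.0845]
eef_rot: [0.684, -0.684, 0.18, -0.18]
ft_force: [2.0, 2.3, -0.8]
finger_gap: -0.0
```

Run:
```python
from h import *; from plant import robot
P=[];F=[];A=[]
for _ in range(4):
    f=robot.grab_frame("scene"); s=robot.sense(); p,R,y=pose(s); P.append(p);F.append(R.T@s["ft_force"])
    w,r,a=tabang(f); m=(r>76)&(r<90)&(w[...,2]>60)&(w[...,2]<72)&(a>130)&(a<165); A.append([m.sum(),*np.percentile(a[m],[10,30,50,70])])
P=np.array(P); print(s["t"],P.round(1),y,np.round(F,2)); p=P[1:].mean(0); print(np.round(A,1))
for dt in (3,4,5,5.8): print(dt,rel(p,R,y,lever(145.93+dt,-18,85)))
c=[409,290];cv2.imwrite("pics/sc6.png",cv2.resize(f["img"][c[1]-38:c[1]+37,c[0]-50:c[0]+50,::-1],(700,525),interpolation=cv2.INTER_CUBIC))
```

```text
12.5 [[455.5  46.9  84.6]
 [455.5  46.9  84.5]
 [455.5  46.9  84.5]
 [455.5  46.9  84.5]] -29.577905096010408 [[ 0.88  0.16  1.5 ]
 [ 1.3  -0.16  1.23]
 [ 1.03  1.16  0.85]
 [ 1.02  0.52  1.34]]
[[ 19.  145.6 146.3 147.3 149.5]
 [ 21.  145.7 146.2 146.9 152.2]
 [ 18.  145.4 145.8 146.1 147.6]
 [ 21.  145.7 146.4 148.9 152. ]]
3 [np.float64(0.8), np.float64(-0.5), np.float64(2.4), 0.026]
4 [np.float64(0.4), np.float64(-0.5), np.float64(0.9), 0.009]
5 [np.float64(0.1), np.float64(-0.5), np.float64(-0.6), -0.009]
5.8 [np.float64(-0.1), np.float64(-0.5), np.float64(-1.7), -0.023]
```

Emit:
drive_tool(rows=[[0,0,5,0,1],[0,-15,8,0,1],[0,-55,8,0,1],[0,-95,8,0,1],[0,-110,8,0,1]])

```text
t: 13.0
tool_pos: [0.4615, 0.0542, 0.1989]
eef_rot: [0.684, -0.683, 0.179, -0.182]
ft_force: [0.4, -0.2, 1.1]
finger_gap: 0.0003
```

Emit:
drive_tool(rows=[[-36,0,23,0,1],[-72,0,46,0,1],[-108,0,69,0,1],[-144,0,92,0,1],[-180,0,115,0,1]])

```text
t: 13.5
tool_pos: [0.3585, 0.2441, 0.1941]
eef_rot: [-0.683, 0.684, -0.181, 0.18]
ft_force: [0.5, 0.8, 0.1]
finger_gap: -0.0003
```

Emit:
drive_tool(rows=[[-23,0,14,0,1],[-45,0,27,0,1],[-45,0,27,0,1]])

```text
t: 13.8
tool_pos: [0.3321, 0.2906, 0.194]
eef_rot: [-0.684, 0.684, -0.18, 0.179]
ft_force: [0.1, 0.3, -0.1]
finger_gap: 0.0001
```

```bash
python3 look.py 6; python3 ana.py 6 11111 | tail -11
python3 - <<'E'
from h import *
for n in"5","6":
    f=dict(np.load(f"scene{n}.npz")); w,r,a=tabang(f)
    m=(r>76)&(r<90)&(w[...,2]>62)&(w[...,2]<78)&(a>130)&(a<165); print(m.sum(),"scene face",np.percentile(a[m],[10,30,50,70]))
E
```

```text
13.8 [332.06845494 290.58847801 193.95213027] -29.381006345036838
top crop origin [269 297] x7
fit axis,yaw [517.92  -8.89  -2.37] res [ 0.31  1.96  0.02  1.49 -1.07  0.34  1.35 -2.15 -0.6  -1.64]
76 81 684 bar minus mark deg -0.4121257582163196 [-2.19  1.36]
81 86 710 bar minus mark deg -0.4382824261159186 [-2.18  1.3 ]
86 91 585 bar minus mark deg -0.43764894986185254 [-2.06  1.08]
ptr 91 93 0.0 0.0
ptr 93 95 58.51301395893097 1.4487932119975129
76 81 671 bar minus mark deg -0.560820377428854 [-2.31  1.19]
81 86 693 bar minus mark deg -0.5543090443137828 [-2.25  1.14]
86 91 715 bar minus mark deg -0.5451939370252319 [-2.19  1.11]
ptr 91 93 0.0 0.0
ptr 93 95 0.0 0.0
60 scene face [146.55413349 146.94365144 147.26000074 147.65299974]
62 scene face [145.30566562 145.68800191 145.9122443  146.45268037]
```

View pics/look6.png

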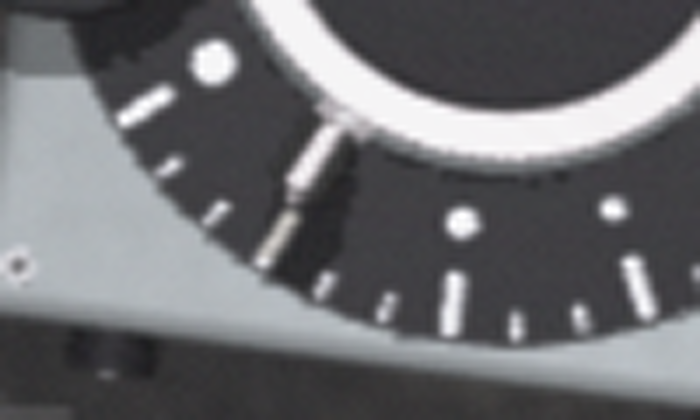

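The lever is now within about 0.5° of mark 4. The numeric check gives -0.45°, and the visual one gives about 0 after parallax. The marks have not moved, so the stand has not shifted. Next is the filter.

```bash
sed -i 's/PIL=np.array(\[618.,44.9\])/PIL=np.array([616.5,46.])/' h.py
python3 - <<'E'
from h import *; from plant import robot
s=robot.sense(); p,R,y=pose(s); print(s["t"],p,y)
d=np.array([567.8,70.2])-PIL; th=np.degrees(np.arctan2(d[1],d[0])); print("th",th,np.hypot(*d),"end",np.degrees(np.arctan2(*(np.array([518.8,-9.6])-PIL)[::-1]))%360)
for t in (filt(th,42,194),filt(th,42,93)): print(t,rel(p,R,y,t))
R2=Ro.from_euler('z',filt(th,0,0)[3]-y,degrees=True).as_matrix()@R
t0=filt(th,42,93)
for dt,o in((0,24),(0,18),(7,18),(14,18),(21,18),(28,18),(35,18)): print(dt,o,rel(np.array(t0[:3]),R2,t0[3],filt(th+dt,o,93)))
E
```

```text
14.1 [334.32752992 287.84817047 194.35522678] -29.642687599529555
th 153.57630325532625 54.38133871099538 end 209.64373029619017
[np.float64(585.0406788330113), np.float64(108.53248045385897), 194, np.float64(-26.423696744673748)] [np.float64(306.6), np.float64(0.4), np.float64(-31.8), -0.056]
[np.float64(585.0406788330113), np.float64(108.53248045385897), 93, np.float64(-26.423696744673748)] [np.float64(306.6), np.float64(101.4), np.float64(-31.8), -0.056]
0 24 [np.float64(-0.0), np.float64(0.0), np.float64(-18.0), -0.0]
0 18 [np.float64(-0.0), np.float64(0.0), np.float64(-24.0), -0.0]
7 18 [np.float64(-1.8), np.float64(0.0), np.float64(-31.0), -0.122]
14 18 [np.float64(-2.7), np.float64(0.0), np.float64(-38.1), -0.244]
21 18 [np.float64(-2.7), np.float64(0.0), np.float64(-45.3), -0.367]
28 18 [np.float64(-1.9), np.float64(0.0), np.float64(-52.4), -0.489]
35 18 [np.float64(-0.2), np.float64(0.0), np.float64(-59.4), -0.611]
```

Emit:
drive_tool(rows=[[45,0,-5,0,1],[90,0,-9,0,1],[135,0,-14,0,1],[180,0,-19,0,1],[225,0,-23,0,1]])

```text
t: 14.6
tool_pos: [0.5199, 0.1551, 0.1945]
eef_rot: [0.684, -0.684, 0.181, -0.181]
ft_force: [0.3, -0.4, -0.4]
finger_gap: -0.0001
```

Emit:
drive_tool(rows=[[40,0,-4,-0.03,1],[75,0,-8,-0.056,1],[82,20,-9,-0.056,1],[82,55,-9,-0.056,1],[82,70,-9,-0.056,1]])

```text
t: 15.1
tool_pos: [0.5837, 0.1076, 0.1209]
eef_rot: [-0.688, 0.689, -0.164, 0.16]
ft_force: [-1.0, -1.2, -0.7]
finger_gap: 0.0
```

Run:
```python
from h import *; from plant import robot
f=robot.grab_frame("scene"); s=robot.sense(); p,R,y=pose(s); print(s["t"],p,y,s["ft_force"])
th=153.6
for dt,o in((0,42),(0,26),(0,18),(7,18),(14,18),(21,18)): print(dt,o,rel(p,R,y,filt(th+dt,o,93)))
c=proj(f,[.57,.08,.09])[0].astype(int); print(c)
cv2.imwrite("pics/f7.png",cv2.resize(f["img"][c[1]-60:c[1]+60,c[0]-80:c[0]+80,::-1],(640,480),interpolation=cv2.INTER_CUBIC))
```

```text
15.15 [582.20880862 107.87404511 118.95661762] -26.451114051652 [-1.17999208 -1.14687996 -2.00574877]
0 42 [np.float64(2.4), np.float64(25.9), np.float64(1.9), -0.001]
0 26 [np.float64(2.4), np.float64(26.0), np.float64(-14.1), -0.001]
0 18 [np.float64(2.4), np.float64(26.0), np.float64(-22.1), -0.001]
7 18 [np.float64(0.6), np.float64(26.1), np.float64(-29.0), -0.123]
14 18 [np.float64(-0.3), np.float64(26.1), np.float64(-36.1), -0.245]
21 18 [np.float64(-0.3), np.float64(26.1), np.float64(-43.3), -0.367]
[319 264]
```

View pics/f7.png

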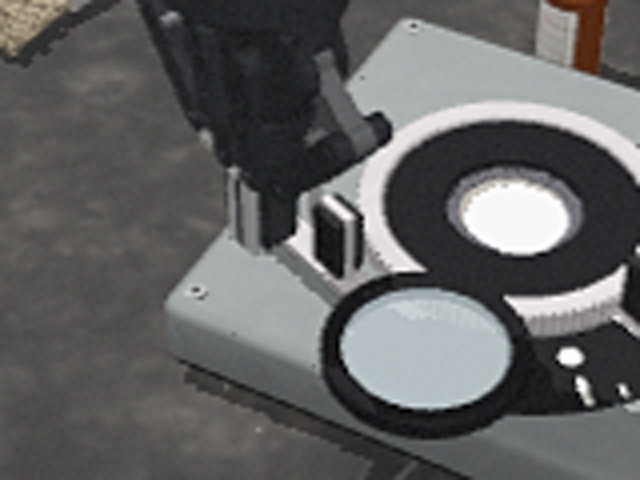

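Emit:
drive_tool(rows=[[1,15,0,0,1],[2,24,0,0,1],[2,25,-5,0,1],[2,25,-10,0,1],[2,25,-14,0,1]])

```text
t: 15.65
tool_pos: [0.5811, 0.0955, 0.1006]
eef_rot: [0.689, -0.688, 0.161, -0.162]
ft_force: [0.1, 0.0, -0.5]
finger_gap: 0.0
```

Run:
```python
from h import *; from plant import robot
robot.grab_frame("scene"); f=robot.grab_frame("scene"); s=robot.sense(); p,R,y=pose(s); print(s["t"],p,y,s["ft_force"])
for dt,o in((0,18),(5,18),(11,18),(18,18),(25,18),(32,18)): print(dt,o,rel(p,R,y,filt(153.6+dt,o,93)))
```

```text
15.75 [581.03095881  95.31734059 100.50395557] -26.37890047293459 [-0.03251338  0.07708942  0.1504705 ]
0 18 [np.float64(-2.3), np.float64(7.5), np.float64(-10.4), 0.0]
5 18 [np.float64(-3.7), np.float64(7.5), np.float64(-15.4), -0.087]
11 18 [np.float64(-4.7), np.float64(7.5), np.float64(-21.4), -0.192]
18 18 [np.float64(-5.1), np.float64(7.5), np.float64(-28.6), -0.314]
25 18 [np.float64(-4.7), np.float64(7.5), np.float64(-35.8), -0.436]
32 18 [np.float64(-3.4), np.float64(7.5), np.float64(-42.8), -0.558]
```

Emit:
drive_tool(rows=[[-1,7,-4,0,1],[-2.3,7,-10,0,1],[-3.7,7,-15.4,-0.087,1],[-4.7,7,-21.4,-0.192,1],[-5,7,-28.6,-0.314,1]])

```text
t: 16.25
tool_pos: [0.5626, 0.0727, 0.0919]
eef_rot: [0.706, -0.705, 0.05, -0.049]
ft_force: [0.5, 2.7, -0.3]
finger_gap: 0.0002
```

Run:
```python
from h import *; from plant import robot
s=robot.sense(); p,R,y=pose(s); print(s["t"],p,y,s["ft_force"],(R.T@s["ft_force"]).round(2))
for dt,o in((18,18),(25,18),(32,18),(38,18),(44,18),(48,18),(52,18),(56,18)): print(dt,o,rel(p,R,y,filt(153.6+dt,o,93)))
```

```text
16.25 [562.62527393  72.66081705  91.94037137] -8.097474362500297 [ 0.51635446  2.66609232 -0.2734416 ] [0.14 0.28 2.71]
18 18 [np.float64(1.2), np.float64(-1.1), np.float64(-0.5), 0.005]
25 18 [np.float64(-0.6), np.float64(-1.1), np.float64(-7.5), -0.117]
32 18 [np.float64(-1.6), np.float64(-1.1), np.float64(-14.6), -0.239]
38 18 [np.float64(-1.7), np.float64(-1.1), np.float64(-20.7), -0.344]
44 18 [np.float64(-1.2), np.float64(-1.1), np.float64(-26.9), -0.449]
48 18 [np.float64(-0.5), np.float64(-1.1), np.float64(-30.9), -0.518]
52 18 [np.float64(0.5), np.float64(-1.1), np.float64(-34.9), -0.588]
56 18 [np.float64(1.8), np.float64(-1.1), np.float64(-38.8), -0.658]
```

Contact at 2.7 N, as expected. I'll continue to about 44° of swing.

Emit:
drive_tool(rows=[[-0.5,-1,-7.5,-0.117,1],[-1.6,-1,-14.6,-0.239,1],[-1.7,-1,-20.7,-0.344,1],[-1.2,-1,-26.5,-0.44,1],[-1.2,-1,-26.5,-0.44,1]])

```text
t: 16.75
tool_pos: [0.5578, 0.0457, 0.0931]
eef_rot: [0.699, -0.699, -0.103, 0.104]
ft_force: [0.7, 0.2, 0.6]
finger_gap: -0.0003
```

Run:
```python
from h import *; from plant import robot
f=robot.grab_frame("scene"); s=robot.sense(); p,R,y=pose(s); print(s["t"],p,y,s["ft_force"],(R.T@s["ft_force"]).round(2))
for dt,o in((44,18),(48,18),(50,18),(52,18),(54,18),(56,18),(58,18)): print(dt,o,rel(p,R,y,filt(153.6+dt,o,93)))
w=cloud(f)*1000; d=w[...,:2]-PIL; r=np.hypot(*np.moveaxis(d,-1,0)); a=np.degrees(np.arctan2(d[...,1],d[...,0]))%360
m=(abs(w[...,2]-65)<7)&(r>65)&(r<160)&(a>170)&(a<240)
Q=w[m][:,:2]; g=np.abs(f["img"][m].astype(int)); k=g.max(-1)<60; print(k.sum(),np.percentile(a[m][k],[2,50,98]))
c=proj(f,[.52,.03,.06])[0].astype(int)
cv2.imwrite("pics/f8.png",cv2.resize(f["img"][c[1]-66:c[1]+66,c[0]-80:c[0]+80,::-1],(640,528),interpolation=cv2.INTER_CUBIC))
```

```text
16.8 [558.09812393  46.01617036  93.28158714] 16.6956428993502 [-1.07050011  0.60122963  0.79568392] [-0.85 -0.8   0.88]
44 18 [np.float64(-0.3), np.float64(0.3), np.float64(0.3), -0.016]
48 18 [np.float64(-1.4), np.float64(0.3), np.float64(-3.6), -0.086]
50 18 [np.float64(-1.8), np.float64(0.3), np.float64(-5.7), -0.121]
52 18 [np.float64(-2.2), np.float64(0.3), np.float64(-7.7), -0.155]
54 18 [np.float64(-2.5), np.float64(0.3), np.float64(-9.7), -0.19]
56 18 [np.float64(-2.7), np.float64(0.3), np.float64(-11.8), -0.225]
58 18 [np.float64(-2.8), np.float64(0.3), np.float64(-13.8), -0.26]
624 [175.16516967 188.23794429 218.05158008]
```

Emit:
drive_tool(rows=[[-0.8,0,-2,-0.05,1],[-1.4,0,-4,-0.09,1],[-1.8,0,-5.7,-0.121,1],[-2,0,-7,-0.14,1],[-2.2,0,-8,-0.16,1]])

```text
t: 17.3
tool_pos: [0.5584, 0.0383, 0.0934]
eef_rot: [0.689, -0.689, -0.159, 0.159]
ft_force: [-2.2, 1.1, 0.1]
finger_gap: 0.0001
```

Emit:
drive_tool(rows=[[-0.1,0,-0.5,-0.01,1],[-0.1,0,-1,-0.018,1]])

```text
t: 17.5
tool_pos: [0.5589, 0.0372, 0.0934]
eef_rot: [0.688, -0.687, -0.165, 0.165]
ft_force: [-2.1, 0.8, 0.5]
finger_gap: 0.0003
```

Emit:
drive_tool(rows=[[-0.1,0,-0.5,-0.01,1],[-0.1,0,-1,-0.018,1]])

```text
t: 17.7
tool_pos: [0.5594, 0.0362, 0.0934]
eef_rot: [0.686, -0.686, -0.172, 0.172]
ft_force: [-2.5, -0.2, 0.3]
finger_gap: -0.0
```

Run:
```python
from h import *; from plant import robot
f=robot.grab_frame("scene"); s=robot.sense(); p,R,y=pose(s); print(s["t"],p,y,(R.T@s["ft_force"]).round(2))
for dt,o in((50,18),(52,18),(54,18),(56,18),(58,18)): print(dt,o,rel(p,R,y,filt(153.6+dt,o,93)))
c=proj(f,[.52,.03,.06])[0].astype(int)
cv2.imwrite("pics/f8.png",cv2.resize(f["img"][c[1]-66:c[1]+66,c[0]-80:c[0]+80,::-1],(640,528),interpolation=cv2.INTER_CUBIC))
```

```text
17.75 [559.40422197  36.114381    93.47160941] 28.125624174236993 [-1.27  0.6   1.9 ]
50 18 [np.float64(0.6), np.float64(0.5), np.float64(4.2), 0.079]
52 18 [np.float64(-0.1), np.float64(0.5), np.float64(2.3), 0.044]
54 18 [np.float64(-0.8), np.float64(0.5), np.float64(0.3), 0.009]
56 18 [np.float64(-1.4), np.float64(0.5), np.float64(-1.6), -0.026]
58 18 [np.float64(-2.0), np.float64(0.5), np.float64(-3.6), -0.061]
```

View pics/f8.png

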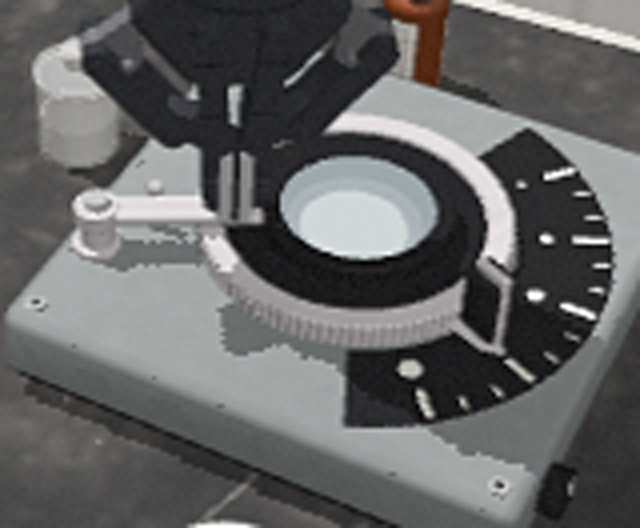

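The filter is now nearly over the window, and the arm is close to the stop pin at (155,187). The force is still plain joint friction, so I'll go on in small steps and watch for it to rise.

Emit:
drive_tool(rows=[[-0.1,0,-0.5,-0.01,1],[-0.2,0,-1,-0.018,1]])

```text
t: 17.95
tool_pos: [0.5597, 0.0352, 0.0935]
eef_rot: [-0.684, 0.684, 0.178, -0.178]
ft_force: [-2.2, 1.2, 0.7]
finger_gap: 0.0
```

Emit:
drive_tool(rows=[[-0.1,0,-0.5,-0.01,1],[-0.2,0,-1,-0.018,1]])

```text
t: 18.15
tool_pos: [0.56, 0.0342, 0.0935]
eef_rot: [-0.683, 0.683, 0.184, -0.184]
ft_force: [-2.5, 0.3, 0.0]
finger_gap: 0.0003
```

Run:
```python
from h import *; from plant import robot
for _ in range(3):
    f=robot.grab_frame("scene"); s=robot.sense(); p,R,y=pose(s); print(s["t"],p,y,(R.T@s["ft_force"]).round(2))
for dt,o in((54,18),(56,18),(58,18),(60,18)): print(dt,o,rel(p,R,y,filt(153.6+dt,o,93)))
```

```text
18.2 [560.06903896  34.14383495  93.54535929] 30.202895672346234 [-1.62  0.91  2.09]
18.25 [560.08112126  34.16100035  93.50894034] 30.156003839979064 [-1.14  1.28  1.46]
18.3 [560.12339779  34.18511916  93.54692656] 30.13643545955856 [-1.22  0.9   0.53]
54 18 [np.float64(-0.5), np.float64(0.5), np.float64(2.4), 0.044]
56 18 [np.float64(-1.1), np.float64(0.5), np.float64(0.4), 0.009]
58 18 [np.float64(-1.8), np.float64(0.5), np.float64(-1.5), -0.026]
60 18 [np.float64(-2.3), np.float64(0.5), np.float64(-3.5), -0.06]
```

Emit:
drive_tool(rows=[[-0.2,0,-0.5,-0.01,1],[-0.3,0,-1,-0.018,1]])

```text
t: 18.5
tool_pos: [0.5603, 0.0333, 0.0935]
eef_rot: [0.681, -0.681, -0.19, 0.19]
ft_force: [-2.1, 1.0, 0.2]
finger_gap: -0.0
```

Emit:
drive_tool(rows=[[-0.2,0,-0.5,-0.01,1],[-0.3,0,-1,-0.018,1]])

```text
t: 18.7
tool_pos: [0.5603, 0.0328, 0.0935]
eef_rot: [0.68, -0.679, -0.196, 0.197]
ft_force: [-4.7, 5.4, 1.4]
finger_gap: 0.0005
```

Run:
```python
from h import *; from plant import robot
for _ in range(3):
    f=robot.grab_frame("scene"); s=robot.sense(); p,R,y=pose(s); print(s["t"],p,y,(R.T@s["ft_force"]).round(2))
w=cloud(f)*1000; m=(w[...,2]>57)&(w[...,2]<73)&(f["img"].max(-1)<70)&(np.hypot(w[...,0]-519,w[...,1]+9)<60)
print(m.sum(), [np.round(q,1) for q in cv2.fitEllipse(np.argwhere(m)[:,::-1].astype(np.float32))[:2]])
```

```text
18.75 [560.23206846  32.83145183  93.51830078] 32.28246533908104 [-1.35 -1.72  5.43]
18.8 [560.20532858  32.82166965  93.50044524] 32.247774764507966 [-1.51 -0.19  6.07]
18.85 [560.21279247  32.8281179   93.4918761 ] 32.238113296011456 [-0.12 -2.14  5.83]
588 [array([367.6, 250.9]), array([32.3, 45.4])]
```

The force rose to 6 N and motion stopped, so the arm has reached the stop. I'll press gently once more to confirm, then back off and look.

Emit:
drive_tool(rows=[[0,0,-0.3,0,1],[0,0,-0.6,0,1]])

```text
t: 19.05
tool_pos: [0.5603, 0.0327, 0.0935]
eef_rot: [0.68, -0.679, -0.196, 0.197]
ft_force: [-6.1, 6.9, 4.3]
finger_gap: 0.0003
```

Emit:
drive_tool(rows=[[0,0,2,0,1],[0,0,8,0,1],[0,-15,12,0,1],[0,-50,14,0,1],[0,-85,14,0,1]])

```text
t: 19.55
tool_pos: [0.5527, 0.0439, 0.18]
eef_rot: [0.679, -0.679, -0.196, 0.197]
ft_force: [1.3, -1.0, -0.4]
finger_gap: 0.0003
```

Emit:
drive_tool(rows=[[0,-10,35,0,1],[-20,-10,70,0,1],[-50,-10,105,0,1],[-80,-10,140,0,1],[-110,-10,175,0,1]])

```text
t: 20.05
tool_pos: [0.3658, 0.1335, 0.1896]
eef_rot: [-0.679, 0.679, 0.197, -0.195]
ft_force: [-0.2, 0.7, 0.7]
finger_gap: -0.0003
```

Emit:
drive_tool(rows=[[-35,0,20,0,1],[-70,0,40,0,1],[-70,0,40,0,1]])

```text
t: 20.35
tool_pos: [0.284, 0.1299, 0.1899]
eef_rot: [0.679, -0.679, -0.198, 0.195]
ft_force: [1.1, 0.2, 0.3]
finger_gap: -0.0001
```

```bash
python3 look.py 9; python3 ana.py 9 11111 | tail -11
python3 - <<'E'
from h import *
for n in"6","9":
    f=dict(np.load(f"scene{n}.npz")); w,r,a=tabang(f)
    m=(r>76)&(r<90)&(w[...,2]>62)&(w[...,2]<78)&(a>130)&(a<165); print(m.sum(),"scene face",np.percentile(a[m],[10,30,50,70]))
f=dict(np.load("top9.npz")); w=cloud(f)*1000; x,y,z=np.moveaxis(w,-1,0)
t=(z>94)&(z<106)&(abs(x-560)<45)&(abs(y-30)<60); d=w[t][:,:2].mean(0)-PIL; print("filter tab",w[t].mean(0),"ang",np.degrees(np.arctan2(d[1],d[0]))%360)
m=(z>63)&(z<74)&(np.hypot(x-519,y+9)<62); print("filter centre",circ(w[m][:,:2]) if 0 else cv2.minEnclosingCircle(w[m][:,:2].astype(np.float32)),m.sum())
f0=dict(np.load("top0.npz"))
D=np.abs(f["img"].astype(int)-f0["img"]).max(-1)
for nme,(u,v) in dict(tin=(232,285),drop=(437,268),weigh=(374,193)).items(): print(nme,np.median(D[v-15:v+15,u-15:u+15]))
c=f["img"][185:375,210:460,::-1]; cv2.imwrite("pics/end.png",cv2.resize(c,None,fx=3,fy=3,interpolation=cv2.INTER_CUBIC))
E
```

```text
20.35 [284.00311271 129.86284642 189.94326404] 32.306929370344854
top crop origin [269 297] x7
fit axis,yaw [518.1   -8.65  -2.32] res [ 0.52  2.09 -0.53  0.8  -0.88  0.47  1.47 -2.01 -0.59 -1.35]
76 81 674 bar minus mark deg -0.3748086107478201 [-2.12  1.37]
81 86 693 bar minus mark deg -0.40157943768085147 [-2.09  1.3 ]
86 91 567 bar minus mark deg -0.4110182558526674 [-2.01  1.11]
ptr 91 93 0.0 0.0
ptr 93 95 55.128417015075684 1.4484059099609385
76 81 656 bar minus mark deg -0.565240168889531 [-2.28  1.14]
81 86 680 bar minus mark deg -0.5654072576672036 [-2.23  1.1 ]
86 91 700 bar minus mark deg -0.5346463351297785 [-2.14  1.08]
ptr 91 93 0.0 0.0
ptr 93 95 0.0 0.0
62 scene face [145.30566562 145.68800191 145.9122443  146.45268037]
62 scene face [145.12390819 145.45784426 145.89851979 146.39542643]
filter tab [567.80149296  17.05093419  99.83166908] ang 210.72957375204615
filter centre ((527.2291259765625, -5.031521320343018), 51.36124801635742) 2008
tin 1.0
drop 3.0
weigh 3.0
```

I'm at the picture limit, so the last check is numeric: how far the neighbours and the stand have shifted since the start. Then I'll hand in.

Run:
```python
from h import *; from plant import robot
a=cv2.cvtColor(np.load("top0.npz")["img"],cv2.COLOR_RGB2GRAY).astype(np.float32); b=cv2.cvtColor(np.load("top9.npz")["img"],cv2.COLOR_RGB2GRAY).astype(np.float32)
for n,(u,v,h) in dict(tin=(226,287,16),drop=(437,268,16),weigh=(374,193,16),corner=(398,350,14),corner2=(290,215,10)).items():
    A=a[v-h:v+h,u-h:u+h];B=b[v-h:v+h,u-h:u+h]; print(n,np.round(cv2.phaseCorrelate(A,B,cv2.createHanningWindow(A.shape[::-1],cv2.CV_32F)),2) if 0 else cv2.phaseCorrelate(A,B,cv2.createHanningWindow(A.shape[::-1],cv2.CV_32F)))
s=robot.sense(); print(s["t"],s["ft_force"]); print(robot.hand_in())
```

```text
tin ((0.07488511123696995, -0.016839060250159577), 0.9684110125526786)
drop ((0.03791639227254251, -0.1049005407006085), 0.9938845634460449)
weigh ((-0.034247252479644885, 0.03920823713526289), 0.9729982800781727)
corner ((0.05833344924602102, -0.024514560897470616), 0.9751900323232015)
corner2 ((0.04813974146110489, -0.0003293057936613053), 1.003088883459568)
20.65 [ 0.82988255  0.69532828 -0.85394386]
the job is handed in; nothing more can be done
None
```

The job is done and handed in at 20.65 s: the iris lever stands on the fourth long mark, and the filter is over the window against its stop. I used only the closed fingertip, and did the lever before the filter.

- **Lever:** one nudge went about 6° past the mark. I had assumed a start pose that an earlier 50 mm-per-row limit had cut short. I pushed the lever back on its left face before touching the filter.
- **Lever, last check:** the top view puts it 0.4 to 0.6° past the middle of the mark, under 1 mm at the tip. That is inside the mark's 3 mm width. A by-eye reading, corrected for viewing angle, gave about 0°, so the two differ by roughly half a degree. The separate pointer-tip measurement did not work and was not used.
- **Filter:** I pushed its tab round until the arm stopped moving. The force then rose from about 2.5 N to about 10 N, well under the 20 N at which the stand slides. The tab's final angle measured 210.7°, against about 209.6° expected at the stop. My circle fit for the filter's centre was contaminated and proves nothing.
- **Surroundings:** the tin, both bottles and the stand's corners moved about 0.1 pixel (0.2 mm) or less from the first picture. The arm finished clear of everything.
- **Not seen:** I could not view the final picture because the 12-picture limit was reached. The end checks are numeric only.

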